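# Load the full slide cartridge and jog it into the scanner

## Task

One of the two identical blue slide cartridges is full and clearly heavier: feel which by lifting, set the full one down gently in the black nest of the scanner's feed tray and leave the empty one standing on the bench. Then tilt the orange spring-centred jog lever well over to its green side, hold it there for at least one second and let it come back to the middle; never tilt it to the red side. Leave the bottle, the tube rack and the flask where they stand.

Things in the scene. Friction and masses are not known exactly. Their poses are not given: they have to be found in the camera images.
- cart_p_mid (a point): centre (half-way up) of one of two outwardly identical closed blue slide cartridges, 120 long (x) x 54 wide (y) x 70 tall (z) mm, standing on the bench, both ends alike. One of the two is full of glass slides (0.35 to 0.52 kg), the other empty (0.13 to 0.20 kg); only the weight felt when lifted tells which
- cart_k_mid (a point): centre (half-way up) of one of two outwardly identical closed blue slide cartridges, 120 long (x) x 54 wide (y) x 70 tall (z) mm, standing on the bench, both ends alike. One of the two is full of glass slides (0.35 to 0.52 kg), the other empty (0.13 to 0.20 kg); only the weight felt when lifted tells which
- nest (a point): centre of the nest's black floor, unloaded, 30 mm above the bench, on the fixed white feed tray. The nest is 140 (x) x 74 (y) mm inside, its blue rim 8 mm thick, top 42 mm above the bench; a cartridge goes in lengthwise along x, either way round. x points away from the robot, to the scanner's housing (240 wide, 150 tall above the bench), whose front is 130 mm beyond this point
- pan (a joint): how far the nest's sprung, load-sensing black floor has sunk, in m: 0 unloaded, stop at 0.012. It sinks about 1.6 mm per N: 2 to 3.5 mm under the empty cartridge, 5.5 to 8.5 mm under the full one
- jog_pivot (a point): point on the lever's hinge, in the middle of the fixed console's sloping panel, 78 mm above the bench. x is the hinge axis (up along the panel, away from the robot). At rest z runs along the lever, leaning 35 deg from vertical towards the robot, and y to the left as seen from the robot; the frame turns with the lever. Console: 200 wide, 150 deep, 122 mm tall at the back
- jog_grip (a point): point on the axis of the lever's orange grip, 88 mm from the pivot along z. The grip is a cylinder 26 mm across, from 30 mm below this point to 22 mm beyond it (free end); below it a steel stem 12 mm across. Axes as for the pivot
- lamp (a point): middle of the white LED tube lamp fixed above the lever: 28 mm thick, 220 mm long (y), 226 mm above the bench, on thin posts behind it at both ends. x points level away from the robot. It keeps out an upright gripper at the lever: come in below it from the robot's side, the tool leaning back towards the robot 30 to 45 degrees from vertical
- jog (a joint): tilt of the jog lever in rad: 0 in the middle, where its spring returns it when let go; positive towards the green panel (right, seen from the robot), negative towards the red (left); stops at +0.45 and -0.45. The spring takes about 1.5 N per 0.1 rad at the grip (nearly 7 N at the stop). Well over means beyond 0.28 rad, about two thirds of the way
- reagent_mid (a point): centre (half-way up) of a bystander: upright reagent bottle with blue cap, 64 mm across, about 150 to 160 mm tall
- tuberack_mid (a point): centre of a bystander: orange tube rack 80 x 80 mm, 50 mm tall with white tube caps to 68 mm
- flask_mid (a point): centre of a bystander: clear flat culture flask lying on the bench, body 80 (x) x 60 (y) x 32 (z) mm with a red cap 24 mm across that sticks out 24 mm at its +x end

How it is judged (in metres and radians):
On the way, in this order (a step that is already met when the one before it is completed fails the run):
1. the full cartridge stands in the nest of the feed tray (((x of cart_p_mid in the frame of nest between -0.013 and 0.013 m and y of cart_p_mid in the frame of nest between -0.013 and 0.013 m and z of cart_p_mid in the frame of nest between 0.022 and 0.037 m and angle between cart_p_mid's own z axis and vertical below 0.06 rad) or (x of cart_k_mid in the frame of nest between -0.013 and 0.013 m and y of cart_k_mid in the frame of nest between -0.013 and 0.013 m and z of cart_k_mid in the frame of nest between 0.022 and 0.037 m and angle between cart_k_mid's own z axis and vertical below 0.06 rad)) and value of joint pan above 0.0043 m), for 0.3 s.
2. with the cartridge in the nest, the jog lever is held tilted more than 0.28 rad to its green side for one second (all of step 1 and value of joint jog above 0.28 rad), for 1 s.
3. the lever is back in the middle (value of joint jog between -0.06 and 0.06 rad), for 0.2 s.
At the end, for the whole second after the job is handed in: the full cartridge stands in the nest (centre within 13 mm of the nest's along each nest axis, tilted under 0.06 rad, its weight sinking the sprung floor over 4.3 mm), the empty one stands upright on the bench, and the jog lever is within 0.06 rad of its middle (all of step 3 and ((x of cart_p_mid in the frame of nest between -0.013 and 0.013 m and y of cart_p_mid in the frame of nest between -0.013 and 0.013 m and z of cart_p_mid in the frame of nest between 0.022 and 0.037 m and angle between each of cart_p_mid, cart_k_mid's own z axis and vertical below 0.06 rad and height (world z) of cart_k_mid between 0.03 and 0.04 m) or (x of cart_k_mid in the frame of nest between -0.013 and 0.013 m and y of cart_k_mid in the frame of nest between -0.013 and 0.013 m and z of cart_k_mid in the frame of nest between 0.022 and 0.037 m and angle between each of cart_k_mid, cart_p_mid's own z axis and vertical below 0.06 rad and height (world z) of cart_p_mid between 0.03 and 0.04 m)) and value of joint pan above 0.0043 m); the robot touches nothing.
It fails at once if the lever is tilted more than 0.2 rad to its red side (value of joint jog below -0.2 rad).
It fails at once if a cartridge is dropped into the nest: let go of and falling faster than 0.15 m/s while still over 10 mm above the nest's floor ((horizontal distance between cart_p_mid and nest below 0.05 m and z of cart_p_mid in the frame of nest above 0.045 m and contact force between the fingers and cart_p below 0.05 N and linear speed of cart_p above 0.15 m/s) or (horizontal distance between cart_k_mid and nest below 0.05 m and z of cart_k_mid in the frame of nest above 0.045 m and contact force between the fingers and cart_k below 0.05 N and linear speed of cart_k above 0.15 m/s)).
It fails at once if the bottle is moved more than 30 mm or tipped over (distance of reagent_mid from where it was at the start of the episode above 0.03 m or angle between reagent_mid's own z axis and vertical above 0.35 rad).
It fails at once if the tube rack is moved more than 30 mm or tipped over (distance of tuberack_mid from where it was at the start of the episode above 0.03 m or angle between tuberack_mid's own z axis and vertical above 0.35 rad).
It fails at once if the flask is moved more than 30 mm or tipped over (distance of flask_mid from where it was at the start of the episode above 0.03 m or angle between flask_mid's own z axis and vertical above 0.35 rad).
It also fails if it takes over 72 s, if anything falls off the work surface, if the arm or the gripper's body presses on something with over 40 N, if the wrist force passes 120 N, or if a joint passes its speed limit or range.

## Robot

A 6-joint arm with a two-finger parallel gripper is mounted at the origin on the work surface. World frame = base frame: x ahead of the robot, y to its left, z up, the work surface at z = 0. Lengths are in mm, angles in rad, forces in N, time in s.
With the tool pointing down it reaches from about 250 to 800 mm from the base axis. Payload 3.9 kg.
Tool frame: the origin (TCP) lies at the very end of the fingers, on their centre line; the grasp point (between the pads) lies 19 mm behind it; z points along the fingers, y is the line along which they close (so a half turn about z gives the same grasp; the last joint's range is limited). The gripper opens to 85 mm and grips with 20 to 120 N. Pads are 22 mm wide; open, the fingers measure 114 mm over their backs; the gripper's body (76 mm by 85 mm) begins 54 mm behind the grasp point. The pads swing forward as they close: fully open they stand 13 mm farther back than shut.
Start: joints at [-1.107, 0.26, -0.138, 1.173, 0, 1.571], TCP at [234.853, -469.531, 231.304] pointing down, gripper open.
Joint ranges: [-2.78, 2.78], [-0.83, 1.72], [-1.28, 1.37], [-1.9, 2.12], [-1.57, 1.48], [-3.14, 3.14]. Speed limits (rad/s): [2.57, 2.57, 3.14, 3.14, 3.14, 3.14].

## Interface

Orientations are given as a 3x3 rotation matrix whose columns are the frame's x, y, z axes.
In Python, from plant import env gives the robot as it stands. Calls block until the motion is done:
- env.reach(position, orientation): joint-space move of the TCP to a pose.
- env.servo_line(position, orientation=None, velocity=150): straight line of the TCP; orientation=None keeps the orientation; velocity is the mean speed in mm/s.
- env.movej(angles): joint-space move.
- env.open_gripper() and env.grasp(newtons=None): open the fingers fully, or close them until they stop; newtons is the grip in N (None keeps the last).
- env.wait(seconds).
- env.inverse_kinematics(position, orientation): joint angles nearest the present ones, or None.
- env.capture(name): name is "side" or "top" or "wrist"; returns a dict with "color" (384x512x3 uint8, red, green, blue), "fx", "fy", "cx", "cy" (pixels), "distortion" ([k1, k2, p1, p2, k3] as OpenCV has them; the pictures are not rectified), "R" (3x3) and "t" (3): a world point X has camera coordinates R X + t. Camera axes: x right, y down, z forward; pixel columns grow to the right and rows downward; lengths in mm; the calibration is good to about 2 mm. A picture is of the moment at which its call begins. There is no depth.
A pose or a line that the arm cannot do raises env.IKError and nothing moves.
- env.finish_job(): hands the job in; it is judged then, once.
Trained networks look in a picture, given as the dict that the camera call returned (one of the last four; its "shot" number tells which), for a name from the list of things; names that differ only in an ending like _2 or _b are one class to them, and where a whole thing is asked for, a point or a joint stands for the part that bears it (a point fixed in the world has none). Each returns a list of dicts, best first, with "confidence" (0 to 1); they miss things now and then, are a little off and sometimes report something else, mostly with a low value. They report only what shows in the picture. A call takes as long as a camera call.
- env.cut_out(name, picture): "region" (384x512 bool, what is visible of it).
- env.mark_of(name, picture): "xyz" ([x, y, z] in mm, in world coordinates, good to about 4 mm: a listed point, or the origin of a listed thing).
Readings, each from a call of its own:
- env.current_time_s(): time.
- env.current_qpos(): joint angles.
- env.current_qvel(): joint speeds.
- env.current_joint_torque(): joint torques, N m.
- env.current_ee_pos(): TCP position.
- env.current_ee_rot(): TCP orientation.
- env.current_contact_force(): force on the tool from outside, world axes, zero at the start.
- env.current_wrist_torque(): the same for the moment, N m.
- env.current_opening(): opening from 0.0 (shut) to 1.0 (fully open).
- env.current_grip_force(): force on a finger pad.
Only numpy, scipy, OpenCV 4.12 (cv2) and the standard library are available. Lean on these libraries where they do the work, as an engineer would, in place of code of your own. Each camera call takes 0.05 s, during which the arm holds its last target. There are 200 camera calls.

## Working session

There is one attempt and no reset: what is moved stays moved. The work goes in short steps, each a Python script; the robot and the scene stay as the last script left them, time stands still between calls to the robot, and variables do not carry over. Pictures are saved under pics/ and viewed, at most 10 in all, crops included, and the job is handed in when it is done.

```bash
ls; mkdir -p pics; python3 - <<'E'
from plant import env
import cv2,numpy as np
names="cart_p_mid cart_k_mid nest jog_pivot jog_grip lamp reagent_mid tuberack_mid flask_mid".split()
for c in ("top","side"):
    p=env.capture(c); cv2.imwrite(f"pics/{c}0.png",p["color"][:,:,::-1])
    print(c)
    for n in names:
        print(n,[(np.round(d["xyz"]).tolist(),round(d["confidence"],2)) for d in env.mark_of(n,p)[:3]])
print(env.current_time_s(),env.current_contact_force())
E
```

```text
pics
top
cart_p_mid [([460.0, 68.0, 34.0], 0.74)]
cart_k_mid [([436.0, -92.0, 33.0], 0.62), ([581.0, -334.0, 80.0], 0.19)]
nest [([598.0, 280.0, 26.0], 0.7)]
jog_pivot [([579.0, -332.0, 80.0], 0.56)]
jog_grip [([532.0, -328.0, 148.0], 0.69)]
lamp [([560.0, -330.0, 225.0], 0.82), ([346.0, -250.0, 19.0], 0.17)]
reagent_mid [([671.0, 8.0, 74.0], 0.91)]
tuberack_mid [([332.0, 325.0, 26.0], 0.69), ([599.0, 283.0, 26.0], 0.59), ([457.0, 70.0, 35.0], 0.49)]
flask_mid [([347.0, -251.0, 15.0], 0.61)]
side
cart_p_mid [([464.0, 66.0, 37.0], 0.91)]
cart_k_mid [([436.0, -96.0, 33.0], 0.71)]
nest [([599.0, 277.0, 30.0], 0.94)]
jog_pivot [([582.0, -339.0, 77.0], 0.83)]
jog_grip [([530.0, -328.0, 153.0], 0.55)]
lamp [([555.0, -329.0, 227.0], 0.57)]
reagent_mid [([674.0, 6.0, 75.0], 0.7)]
tuberack_mid [([331.0, 323.0, 25.0], 0.57)]
flask_mid [([347.0, -252.0, 12.0], 0.73)]
1.0 [ 0.12562881  0.56586565 -0.62365966]
```

View pics/top0.png

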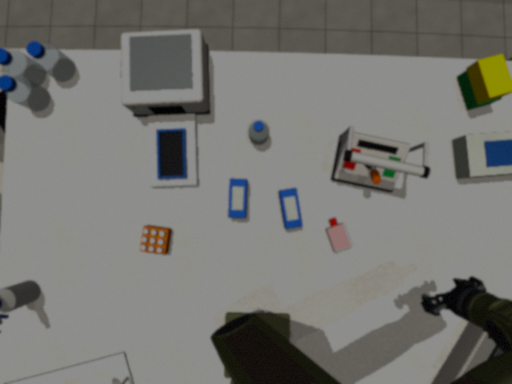

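View pics/side0.png

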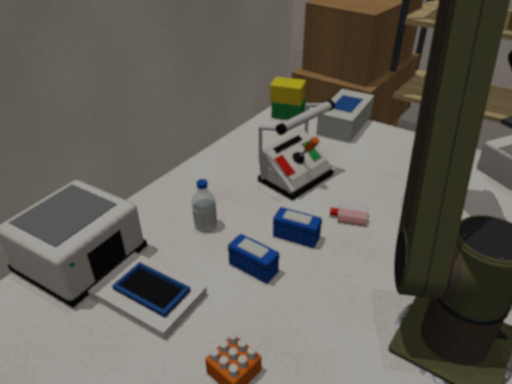

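The top view shows the robot at the bottom (+x up, +y left). The cartridges are at about (238,199) and (290,208), the nest at (172,153), the lamp from (348,156) to (427,172) and the lever at (376,178). The networks' points agree with this. Next I'll get the yaw angles and then go to a wrist view.

```bash
cat > h.py <<'E'
from plant import env
import cv2,numpy as np
from scipy.spatial.transform import Rotation as Ro
def toplane(p,uv,z):
    K=np.array([[p["fx"],0,p["cx"]],[0,p["fy"],p["cy"]],[0,0,1]])
    n=cv2.undistortPoints(np.float64(uv).reshape(-1,1,2),K,np.float64(p["distortion"]))[:,0]
    R=np.array(p["R"]);t=np.array(p["t"]);c=-R.T@t
    d=np.c_[n,np.ones(len(n))]@R
    return (c+d*((z-c[2])/d[:,2])[:,None])[:,:2]
def rect(p,mask,z):
    """long-axis rectangle of a mask's outline on plane z: centre, (long, short), yaw deg of long axis in (-90,90]"""
    cs=cv2.findContours(mask.astype(np.uint8),cv2.RETR_EXTERNAL,cv2.CHAIN_APPROX_NONE)[0]
    c=max(cs,key=cv2.contourArea)
    b=cv2.boxPoints(cv2.minAreaRect(np.float32(toplane(p,c[:,0],z))))
    e=[b[1]-b[0],b[2]-b[1]];L=[np.linalg.norm(v) for v in e];v=e[int(np.argmax(L))]
    a=np.degrees(np.arctan2(v[1],v[0]));a=(a+90)%180-90
    return b.mean(0).round(1),np.round(sorted(L)[::-1],1),round(float(a),1)
def white(p,mask):
    h=cv2.cvtColor(p["color"],cv2.COLOR_RGB2HSV);f=np.zeros(mask.shape,np.uint8)
    cs=cv2.findContours(mask.astype(np.uint8),cv2.RETR_EXTERNAL,cv2.CHAIN_APPROX_NONE)[0]
    cv2.drawContours(f,[cv2.convexHull(np.vstack(cs))],-1,1,-1)
    f=cv2.erode(f,np.ones((3,3)))
    return (h[:,:,1]<90)&(h[:,:,2]>90)&(f>0)
def blue(p):
    h=cv2.cvtColor(p["color"],cv2.COLOR_RGB2HSV)
    return (abs(h[:,:,0].astype(int)-112)<14)&(h[:,:,1]>120)&(h[:,:,2]>40)
def down(yaw): # tool down, closing axis y at yaw+90 deg
    y=np.radians(yaw);cx=np.array([np.cos(y),np.sin(y),0])
    return np.c_[cx,np.cross([0,0,-1],cx),[0,0,-1]]
E
python3 - <<'E'
from h import *
p=env.capture("top")
print(np.round(-np.array(p["R"]).T@np.array(p["t"])))
for n,z in (("cart_p_mid",70),("cart_k_mid",70),("lamp",226),("pan",30),("jog_grip",150)):
    for d in env.cut_out(n,p)[:2]:
        m=d["region"]; print(n,round(d["confidence"],2),m.sum(),rect(p,m,z), [x.mean().round() for x in np.nonzero(m)[::-1]])
# nest rim: blue mask component near (172,153)
n,l,s,c=cv2.connectedComponentsWithStats(blue(p).astype(np.uint8))
for i in range(1,n):
    if s[i,4]>60: print("blue",c[i].round(),s[i,4],rect(p,l==i,42))
# wrist view over midpoint
for yaw in (0,90,180,-90):
    for x,y,z in ((430,60,330),(430,-90,330),(600,278,330)):
        q=env.inverse_kinematics([x,y,z],down(yaw)); print(yaw,y,None if q is None else np.round(q,2))
E
```

```text
[ 438.    2. 1225.]
cart_p_mid 0.88 710 (array([462. ,  64.6], dtype=float32), array([117.8,  54.4], dtype=float32), 1.2) [np.float64(238.0), np.float64(198.0)]
cart_p_mid 0.41 110 (array([ 540.8, -350.5], dtype=float32), array([47.9, 24.9], dtype=float32), 7.6) [np.float64(375.0), np.float64(176.0)]
cart_k_mid 0.88 701 (array([435.5, -94.7], dtype=float32), array([116.5,  57.6], dtype=float32), 10.4) [np.float64(290.0), np.float64(209.0)]
lamp 0.75 166 (array([ 530.1, -301.1], dtype=float32), array([55.7, 26.4], dtype=float32), 22.5) [np.float64(374.0), np.float64(175.0)]
lamp 0.71 4123 (array([ 561.5, -322.9], dtype=float32), array([260.3, 154.9], dtype=float32), 80.5) [np.float64(374.0), np.float64(161.0)]
pan 0.63 992 (array([598.8, 279.6], dtype=float32), array([138. ,  71.6], dtype=float32), 3.9) [np.float64(171.0), np.float64(154.0)]
jog_grip 0.66 131 (array([ 536. , -325.3], dtype=float32), array([51.5, 25.4], dtype=float32), 17.3) [np.float64(374.0), np.float64(175.0)]
blue [35. 49.] 198 (array([929.9, 735.1], dtype=float32), array([59.2, 43.3], dtype=float32), 47.0)
blue [ 
[... 534 characters left out ...]
1,  67.7], dtype=float32), array([117.6,  52.6], dtype=float32), 1.2)
blue [290. 209.] 336 (array([435.7, -95.7], dtype=float32), array([118.4,  52.5], dtype=float32), 10.4)
0 60 [ 0.14  0.08 -0.11  1.38  0.   -3.  ]
0 -90 [-0.21  0.09 -0.1   1.38  0.    2.94]
0 278 [ 0.43  0.51  0.5   1.56  0.   -2.71]
90 60 [ 0.14  0.08 -0.11  1.38  0.    1.71]
90 -90 [-0.21  0.09 -0.1   1.38  0.    1.36]
90 278 [0.43 0.51 0.5  1.56 0.   2.  ]
180 60 [ 0.14  0.08 -0.11  1.38  0.    0.14]
180 -90 [-0.21  0.09 -0.1   1.38  0.   -0.21]
180 278 [0.43 0.51 0.5  1.56 0.   0.43]
-90 60 [ 0.14  0.08 -0.11  1.38  0.   -1.43]
-90 -90 [-0.21  0.09 -0.1   1.38  0.   -1.78]
-90 278 [ 0.43  0.51  0.5   1.56  0.   -1.14]
```

```bash
cat >> h.py <<'E'
def fz(n=10):
    v=[]
    for _ in range(n): env.wait(0.03);v.append(env.current_contact_force())
    return np.mean(v,0).round(2)
def weigh(x,y,yaw):
    R=down(180+yaw)
    env.reach([x,y,150],R);env.wait(.3);f0=fz()
    env.servo_line([x,y,31],R,120);env.grasp(40)
    print("open",env.current_opening(),"grip",env.current_grip_force())
    env.servo_line([x,y,90],R,100);env.wait(.4);f1=fz()
    print("f0",f0,"f1",f1,"mass",(f0-f1)[2]/9.81)
    return (f0-f1)[2]/9.81
E
python3 - <<'E'
from h import *
q=env.current_qpos()
m=weigh(435.6,-95.2,10.4)
if m<.27:
    R=down(190.4)
    env.servo_line([435.6,-95.2,32],R,80);env.servo_line([435.6,-95.2,31],R,20);env.open_gripper()
    env.servo_line([435.6,-95.2,150],R,150)
    m=weigh(463,66,1.2)
print(env.current_time_s(),m)
p=env.capture("side");cv2.imwrite("pics/side1.png",p["color"][:,:,::-1])
for n in("cart_p_mid","cart_k_mid"): print(n,[(np.round(d["xyz"]),d["confidence"]) for d in env.mark_of(n,p)[:2]])
E
```

```text
open 0.6272398963080682 grip 43.32598865032196
f0 [-0.11 -0.2  -0.15] f1 [ 0.16 -0.   -1.66] mass 0.15392456676860347
open 0.6262300254484604 grip 41.86223745346069
f0 [-0.05 -0.09  0.03] f1 [-0.09 -0.18 -4.24] mass 0.43527013251783897
13.5 0.43527013251783897
cart_p_mid [(array([460.,  65.,  92.]), 0.89), (array([598., 279.,  30.]), 0.51)]
cart_k_mid [(array([437., -96.,  31.]), 0.67)]
```

View pics/side1.png

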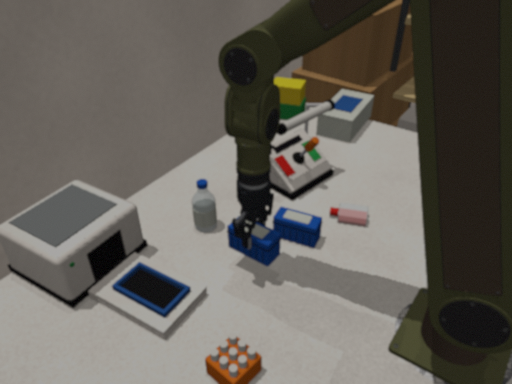

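The side view shows the full cartridge (cart_p, 0.435 kg) lifted level at (255,240), with the empty one (0.154 kg) standing upright at (298,226). Next I'll place the full one.

```bash
python3 - <<'E'
from h import *
R=down(183.9);x,y=598.5,278.5
env.servo_line([463,66,130],None,150)
env.reach([x,y,130],R);env.servo_line([x,y,85],R,80);env.wait(.2);print(fz(4))
for z in (66,62,59,57,55):
    env.servo_line([x,y,z],R,30);print(z,fz(3))
p=env.capture("side");cv2.imwrite("pics/side2.png",p["color"][100:384,:320,::-1])
print(env.mark_of("cart_p_mid",p)[:1],env.current_time_s())
E
```

```text
[ 0.    0.27 -4.62]
66 [-0.18 -0.1  -4.55]
62 [-0.28 -0.02 -4.22]
59 [ 0.49  0.16 -3.  ]
57 [ 0.76  0.27 -1.74]
55 [ 0.84  0.57 -0.67]
[{'xyz': [595.6, 277.2, 60.5], 'confidence': 0.77}] 18.5167
```

View pics/side2.png

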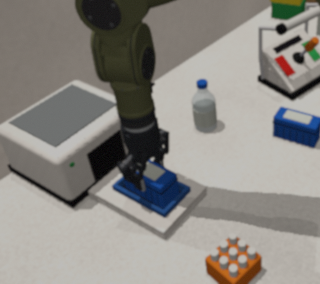

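The cropped side view shows the cartridge inside the blue rim at about (152,190), upright. The force has dropped to -0.7 N, so the tray floor now carries the weight. I'll release it and check, then plan the lever approach.

```bash
cat >> h.py <<'E'
G=np.array([531,-328,150.]);YAW=-9.5
def lever(tilt,back=0,lean=42,out=3):
    """TCP pose with grasp point on the grip, lever tilted by `tilt`, backed off along the tool"""
    H=Ro.from_euler("z",YAW,degrees=True)
    Lv=(H*Ro.from_euler("y",-35,degrees=True)).as_matrix()      # lever frame at rest
    P=G-88*Lv[:,2]
    up=(H*Ro.from_euler("y",-lean,degrees=True)).as_matrix()
    T=np.c_[-up[:,0],up[:,1],-up[:,2]]
    rot=Ro.from_rotvec(tilt*Lv[:,0]).as_matrix()
    p=P+rot@(G+out*Lv[:,2]-P+T[:,2]*(19-back))
    return p,rot@T
E
python3 - <<'E'
from h import *
env.servo_line([598.5,278.5,54.2],None,20);env.open_gripper();env.wait(.2)
env.servo_line([598.5,278.5,70],None,60);env.servo_line([598.5,278.5,250],None,200)
env.reach([400,0,330],down(180))
p=env.capture("side");cv2.imwrite("pics/side3.png",p["color"][:,:,::-1])
print(env.current_time_s())
for n in("cart_p_mid","cart_k_mid","nest","jog_pivot","jog_grip","lamp"): print(n,[(np.round(d["xyz"]),d["confidence"]) for d in env.mark_of(n,p)[:1]])
q=env.capture("top")
for n in("cart_p_mid","jog_pivot","jog_grip","lamp"): print(n,[(np.round(d["xyz"]),d["confidence"]) for d in env.mark_of(n,q)[:1]])
for fl in (0,1):
  for a in((0,140),(0,0),(.2,0),(.39,0)):
    P,R=lever(*a); R=R@np.diag([-1,-1,1]) if fl else R
    j=env.inverse_kinematics(P,R);print(fl,a,P.round(),None if j is None else np.round(j,2))
E
```

```text
22.225
cart_p_mid [(array([600., 278.,  58.]), 0.72)]
cart_k_mid [(array([437., -94.,  34.]), 0.59)]
nest [(array([597., 276.,  30.]), 0.75)]
jog_pivot [(array([ 580., -339.,   76.]), 0.69)]
jog_grip [(array([ 533., -325.,  154.]), 0.56)]
lamp [(array([ 555., -332.,  226.]), 0.89)]
cart_p_mid [(array([596., 278.,  54.]), 0.55)]
jog_pivot [(array([ 580., -337.,   81.]), 0.65)]
jog_grip [(array([ 531., -325.,  152.]), 0.72)]
lamp [(array([ 559., -332.,  225.]), 0.96)]
0 (0, 140) [ 449. -314.  242.] [-0.86 -0.06 -0.77  0.26  0.44 -0.56]
0 (0, 0) [ 542. -330.  138.] [-0.73  0.21 -0.82 -0.11  0.36 -0.44]
0 (0.2, 0) [ 540. -344.  137.] [-0.86  0.3  -0.67  0.12  0.61 -0.59]
0 (0.39, 0) [ 540. -357.  134.] [-0.94  0.42 -0.49  0.4   0.79 -0.77]
1 (0, 140) [ 449. -314.  242.] [-0.86 -0.06 -0.77  0.26  0.44  2.58]
1 (0, 0) [ 542. -330.  138.] [-0.73  0.21 -0.82 -0.11  0.36  2.7 ]
1 (0.2, 0) [ 540. -344.  137.] [-0.86  0.3  -0.67  0.12  0.61  2.55]
1 (0.39, 0) [ 540. -357.  134.] [-0.94  0.42 -0.49  0.4   0.79  2.37]
```

View pics/side3.png

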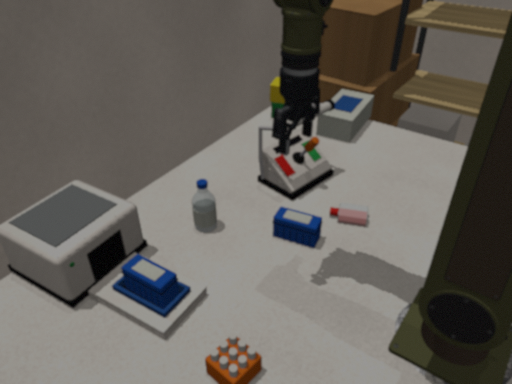

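The cartridge stands upright in the nest at (150,285) and the empty one at (298,226). The lever is at (311,144). Now I'll approach and grip it.

```bash
sed -i 's/^G=.*/G=np.array([531.5,-327,151.]);YAW=-10/' h.py; python3 - <<'E'
from h import *
env.reach(*lever(0,140));env.wait(.3);f0=fz(4)
for b in (60,0):
    P,R=lever(0,b);env.servo_line(P,R,100);print(b,fz(3)-f0)
p=env.capture("side");q=env.capture("wrist")
cv2.imwrite("pics/lev.png",np.hstack([cv2.resize(p["color"][80:240,200:360],(384,384)),q["color"][:,64:448]])[:,:,::-1])
print(env.current_time_s())
for n in("jog_grip",): print([(np.round(d["xyz"]),d["confidence"]) for d in env.mark_of(n,p)[:1]+env.mark_of(n,q)[:1]])
E
```

```text
60 [ 0.66  0.05 -0.2 ]
0 [ 0.85 -0.12  0.28]
26.4417
[(array([ 531., -328.,  151.]), 0.75), (array([ 534., -328.,  150.]), 0.64)]
```

View pics/lev.png

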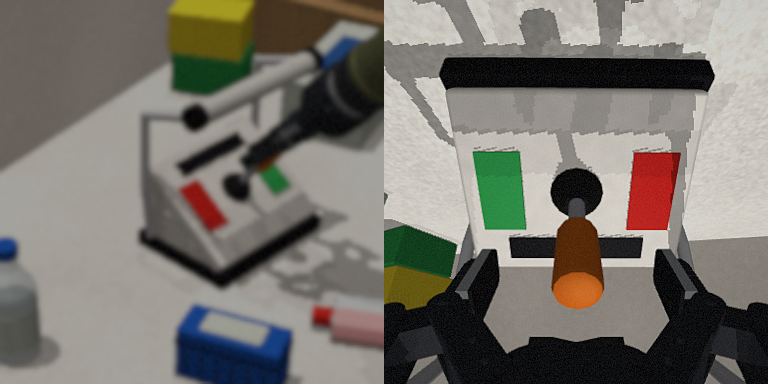

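The wrist view shows the orange grip centred at (577,265) between the fingers at (480,280) and (672,280). It points upright at the console, and there is no contact yet. I'll grip it and tilt.

```bash
python3 - <<'E'
from h import *
f0=fz(4)
env.grasp(30);print("open",env.current_opening(),fz(3)-f0)
for t in (.1,.2,.3,.39):
    P,R=lever(t);env.servo_line(P,R,60);print(t,fz(3)-f0)
env.wait(1.3);print(fz(3)-f0)
p=env.capture("side");q=env.capture("wrist")
cv2.imwrite("pics/lev2.png",np.hstack([cv2.resize(p["color"][80:240,200:360],(384,384)),q["color"][:,64:448]])[:,:,::-1])
print(env.current_time_s(),env.mark_of("jog_grip",p)[:1],env.mark_of("jog_grip",q)[:1],lever(.39,19)[0])
E
```

```text
open 0.29780925687708953 [-1.27  0.3   1.3 ]
0.1 [-3.76  1.67  4.84]
0.2 [-5.96  2.17  5.37]
0.3 [-8.21  1.64  8.94]
0.39 [-8.56  1.09  8.83]
[-7.94  0.13  7.89]
30.3167 [{'xyz': [529.9, -362.1, 148.8], 'confidence': 0.48}] [{'xyz': [530.0, -363.0, 142.0], 'confidence': 0.8}] [ 527.65754238 -361.45333357  147.85996449]
```

View pics/lev2.png

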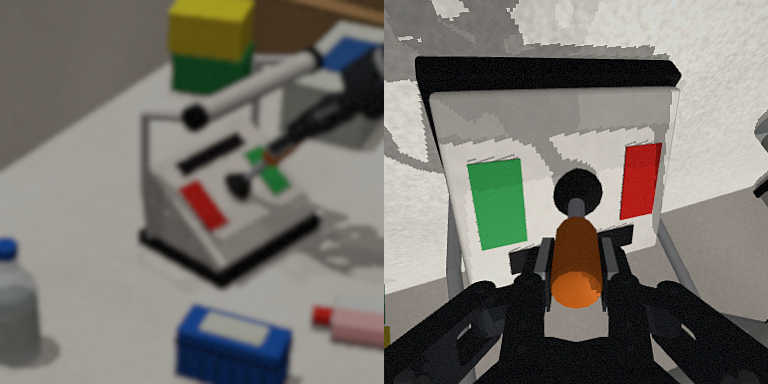

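The lever is over the green panel in both views. The grip marks have y ≈ -362 against -327 at rest, which is about 0.39 rad, and it has been held for more than 1.3 s. I'll bring it back, release and retract.

```bash
python3 - <<'E'
from h import *
for t in (.3,.2,.1,0):
    P,R=lever(t);env.servo_line(P,R,60)
print(fz(3));env.open_gripper();env.wait(.3)
P,R=lever(0,140);env.servo_line(P,R,100)
env.reach([300,-150,350],down(180));env.wait(.5)
p=env.capture("side");q=env.capture("top")
cv2.imwrite("pics/end.png",p["color"][:,:,::-1])
for n in("cart_p_mid","cart_k_mid","jog_grip","flask_mid","reagent_mid"): print(n,[(np.round(d["xyz"]),d["confidence"]) for d in env.mark_of(n,p)[:1]+env.mark_of(n,q)[:1]])
print(env.current_time_s(),fz(3))
E
```

```text
[-12.94   2.53  14.32]
cart_p_mid [(array([598., 277.,  57.]), 0.61), (array([596., 279.,  57.]), 0.77)]
cart_k_mid [(array([438., -94.,  34.]), 0.92)]
jog_grip [(array([ 531., -327.,  157.]), 0.78), (array([ 531., -325.,  155.]), 0.74)]
flask_mid [(array([ 348., -252.,   11.]), 0.71), (array([ 349., -251.,   17.]), 0.89)]
reagent_mid [(array([672.,   6.,  76.]), 0.78), (array([673.,  10.,  74.]), 0.93)]
36.2417 [0.03 0.18 0.19]
```

View pics/end.png

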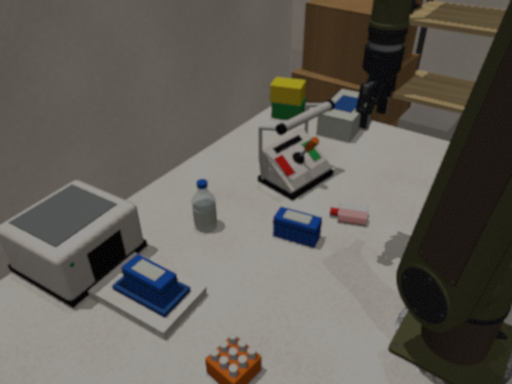

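The final view shows the full cartridge in the nest (150,285), the empty one standing (298,226), the lever back in the middle (311,144), the bystanders where they were and the arm clear.

```bash
python3 -c "
from plant import env
print(env.finish_job())"
```

```text
the job is handed in; nothing more can be done
None
```

I handed the job in at about 36 s: the full cartridge (cart_p, 0.435 kg) is in the nest and the empty one (0.154 kg) stands on the bench; the lever was held at about 0.39 rad to green for over a second and is back in the middle, the bystanders did not move, and no verdict was returned.

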